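# Clamp a slide on a clip stage

## Task

Draw the sprung curved arm of the clip stage back until it flips over and stays open by itself. Then lay the ribbed slide flat on the stage, its long side along the long fixed edge, and push it fully home into the corner so that it presses lightly (a few newtons, never over 25 N) on both fixed edges at once. Let go of it and tip the arm back so that it springs onto the slide's cut corner and clamps it there; leave the other things on the bench alone.

Things in the scene. Friction and masses are not known exactly. Their poses are not given: they have to be found in the camera images.
- stage: Fixed grey base plate, 200 x 220 x 14 mm, its top face (the work face) 14 mm above the bench. Origin on the bench; the plate reaches from -95 to +105 mm along its x and +-110 mm along its y; its z is up. At zero yaw its x points away from the robot.
- long_edge: Long fixed steel edge on the work face, at the stage's +x side, 104 mm long along the stage's y, 12 mm high. Origin at (75, -34, 14) mm from the stage origin, axes parallel to the stage's. Its facing strip looks to the stage's -x and stands somewhere from 0 to 6 mm proud of this origin (towards -x), unmeasured and different each time: find it by feel. Never press the slide on it with over 25 N.
- short_edge: The short fixed steel edge, on the work face at right angles to the long one, 36 mm long along the stage's x, 12 mm high. Origin at (51, 20, 14) mm from the stage origin; its x axis points along the stage's +y. Its facing strip looks to the stage's -y and stands somewhere from 0 to 6 mm proud of this origin (towards the stage's -y), unmeasured, as with the long edge. Never over 25 N either.
- clip_arm (a joint): Angle (rad) of the curved steel arm about its upright pivot. 0 = closed (as found), 0.95 = open stop, growing clockwise seen from above. An over-centre spring strut pulls it shut below about 0.55 and holds it open by itself above that. Takes up to about 9 N at the knob; damped, so swing it at under 1 rad/s. With a slide fully home it rests on the slide at about 0.13 to 0.25.
- pivot (a point): Axis of the arm's pivot, on the work face, at (-57, -2, 14) mm from the stage origin.
- knob (a point): Black upright round knob, 14 mm in diameter, on the free end of the arm: this point is on its axis, 59 mm above the bench; the knob's top is 74 mm above the bench, and the top of the steel arm beneath it is 28 mm above the bench. At joint value 0.15 it lies (60, -125) mm from the pivot along the stage's x and y; it circles the pivot at 139 mm.
- clip_nose: White plastic roller, free to turn, on the arm: 14 mm in diameter, 12 mm high, origin at its centre, 9 mm above the work face. When the arm shuts on a slide it bears on the slide's cut corner that lies opposite the corner of the fixed edges and presses it diagonally into them with about 6 N.
- slide: Loose slide: aluminium plate 60 (x) x 100 (y) x 8 mm, its four corners cut off at 45 degrees (14 mm), with a black upright grip rib in its middle, 14 mm thick along x, 44 mm long along y, its top 42 mm above the plate's underside. 0.2 to 0.3 kg. Origin: centre of the underside. It fits either way round. Home: origin (45 - a, -30 - b, 14) mm from the stage's, a and b being the facings' settings.
- glue: Bystander: white bottle, 56 mm in diameter, 150 mm high.
- tin: Bystander: steel can, 72 mm in diameter, 100 mm high.
- driver: Bystander: screwdriver lying on the bench.
- eraser: Bystander: cork sanding block, 50 x 90 x 30 mm.
There are look-alikes about, which are no part of the job. Several things have the shape of the slide; the one meant has the colours described above.

How it is judged (in metres and radians):
On the way, in this order (a step that is already met when the one before it is completed fails the run):
1. the arm is drawn back and stays open by itself, untouched (joint above 0.75 rad) (value of joint clip_arm above 0.75 rad and distance between the grasp point and knob above 0.06 m), for 0.2 s.
2. the slide lies flat and square on the stage and presses on both edges at once (over 1 N each), with the arm still open (z of slide in the frame of stage between 0.0125 and 0.0155 m and angle between the x axis of slide and the x axis of stage, either way round below 0.035 rad and contact force between slide and long_edge above 1 N and contact force between slide and short_edge above 1 N and value of joint clip_arm above 0.7 rad), for 0.2 s.
3. the arm has sprung onto the slide (contact force between clip_nose and slide above 2 N), for 0.2 s.
At the end, for the whole second after the job is handed in: The slide lies flat on the stage, square to it within 2 degrees, at rest and let go, clamped by the nose of the arm (more than 2 N, arm joint below 0.3 rad) so that it bears on both fixed edges (more than 1 N each) (z of slide in the frame of stage between 0.0125 and 0.0155 m and angle between the x axis of slide and the x axis of stage, either way round below 0.035 rad and contact force between slide and long_edge above 1 N and contact force between slide and short_edge above 1 N and contact force between the fingers and slide below 0.1 N and contact force between clip_nose and slide above 2 N and linear speed of slide below 0.01 m/s and value of joint clip_arm below 0.3 rad); the robot touches nothing.
It fails at once if the slide is pressed on the long edge with more than 25 N (contact force between slide and long_edge above 25 N).
It fails at once if the slide is pressed on the short edge with more than 25 N (contact force between slide and short_edge above 25 N).
It fails at once if the bottle, can, screwdriver or cork block is moved by more than 20 mm (distance of any of glue, tin, driver, eraser from where it was at the start of the episode above 0.02 m).
It also fails if it takes over 72 s, if anything falls off the work surface, if the arm or the gripper's body presses on something with over 40 N, if the wrist force passes 120 N, or if a joint passes its speed limit or range.

## Robot

A 6-joint arm with a two-finger parallel gripper is mounted at the origin on the work surface. World frame = base frame: x ahead of the robot, y to its left, z up, the work surface at z = 0. Lengths are in m, angles in degrees, forces in N, time in s.
With the tool pointing down it reaches from about 0.3 to 0.75 m from the base axis. Payload 8.5 kg.
Tool frame: the origin (TCP) lies between the finger pads; the fingertips stand 17 mm ahead of it and the grasp point (between the pads) lies 2 mm behind it; z points along the fingers, y is the direction in which the jaws open and shut (so a half turn about z gives the same grasp; the last joint's range is limited). The gripper opens to 85 mm and grips with 20 to 120 N. Pads are 22 mm wide; open, the fingers measure 114 mm over their backs; the gripper's body (76 mm by 85 mm) begins 54 mm behind the grasp point. The pads swing forward as they close: fully open they stand 13 mm farther back than shut.
Start: joints at [51.205, 21.807, 74.336, -0, 83.858, -12.336], TCP at [0.245, 0.492, 0.248] pointing down, gripper open.
Joint ranges: [-178.18, 178.18], [-50.72, 133.34], [12.68, 142.11], [-81.47, 261.47], [9.98, 163.14], [-165.26, 165.26]. Speed limits (degrees/s): [136.94, 136.94, 180, 180, 180, 180].

## Interface

Orientations are given as a 3x3 rotation matrix whose columns are the frame's x, y, z axes.
In Python, from rig import readout, eyes, env gives the robot as it stands.
- The arm moves only by the tool arm_command, never from a script. Its argument "rows" is text: rows parted by semicolons, each of 7 numbers parted by spaces: the closure, from 0 (fully open) to 1 (shut), then the shift along the tool's x, y, z in mm, then the turn, a rotation vector about the tool's x, y, z in degrees. In form: grip dx dy dz rx ry rz; .... A call has 1 to 5 rows; each row shifts and turns the commanded pose from where the row before left it, along the tool's axes as they then stand; what a row does not reach is not made up. A row lasts 1/12 s, in which the tool goes at most 41.7 mm and 7.16 degrees, less where a joint would pass 70% of its speed; a pose out of reach is approached as far as the arm can. A call with a gripper value outside its range is refused whole. The fingers move at their own pace and stop on an object; "squeeze" is the grip in N (left out, the last holds). Time passes only in rows, so rows that do not move let the fingers close. It gives the time, the measured TCP pose, the force and the opening at its end, in the units of the state.
- readout.observe(): the state, without advancing time (a new reading comes with each control period).
- eyes.get_image(name): name is "scene" or "side" or "wrist"; returns the picture (480x640x3 uint8, red, green, blue); there is no depth.
- eyes.camera_model(name): a dict with "mtx" (3x3 intrinsics, pixels), "k1" (the pictures are not rectified: a ray, as slopes to the right and down, at radius r is drawn at 1 + k1 r^2 times it, then the intrinsics apply), "view" (4x4, takes a point from world to camera coordinates). Camera axes: x right, y up, looking along -z (the intrinsics and any distortion apply to the point x, -y, -z); pixel columns grow to the right and rows downward; lengths in m; the calibration is good to about 2 mm. A picture is of the moment at which its call begins: read the wrist's pose just before it. camera_model takes no time and is no camera call; for the wrist camera it gives the pose at the moment of the call.
- env.close_job(): hands the job in, once; it reports no verdict.
The state is a dict: "time_s": time; "q": joint angles; "qvel": joint speeds; "joint_efforts": joint torques, N m; "position": TCP position; "tool_rot": TCP orientation; "ft_force": force on the tool from outside, world axes, zero at the start; "wrist_torque": the same for the moment, N m; "grip_width": finger opening in m.
Only numpy, scipy, OpenCV 4.12 (cv2) and the standard library are available. Lean on these libraries where they do the work, as an engineer would, in place of code of your own. Each camera call takes 0.05 s, during which the arm holds its last target. There are 200 camera calls.

## Working session

There is one attempt and no reset: what is moved stays moved. The work goes in short steps, Python scripts to look and compute and a tool call to move; the robot and the scene stay as the last step left them, time stands still between calls to the robot, and variables do not carry over. Pictures are saved under pics/ and viewed, about 8 in all and at most 12, crops included, and the job is handed in when it is done.

Besides the shell and the picture viewer there is one more tool, called after "Emit:" by a JSON object that holds its "fn" and its "kwargs". arm_command: Moves the arm, as the interface text tells. Its arguments: {"type":"object","properties":{"rows":{"type":"string"},"squeeze":{"type":"number"}},"required":["rows"]}

```bash
ls; mkdir -p pics; cat > h.py <<'E'
import numpy as np, cv2
from rig import readout, eyes, env
def model(n): return eyes.camera_model(n)
def ray(m,u,v):
    K=np.array(m["mtx"]);p=np.linalg.solve(K,[u,v,1.])[:2]
    k=m["k1"];q=p.copy()
    for _ in range(20): q=p/(1+k*(q@q))
    V=np.array(m["view"]);d=V[:3,:3].T@np.array([q[0],-q[1],-1.]);o=-V[:3,:3].T@V[:3,3]
    return o,d
def onplane(m,u,v,z):
    o,d=ray(m,u,v);return o+d*(z-o[2])/d[2]
def proj(m,P):
    V=np.array(m["view"]);c=V[:3,:3]@np.array(P)+V[:3,3];q=np.array([c[0],-c[1]])/-c[2]
    q=q*(1+m["k1"]*(q@q));return (np.array(m["mtx"])@[q[0],q[1],1])[:2]
def snap(n,f):
    im=eyes.get_image(n);cv2.imwrite("pics/"+f,im[:,:,::-1]);return im
E
python3 - <<'E'
from h import *
s=readout.observe();print(s)
for n in("scene","side","wrist"):
    m=model(n);snap(n,n+"0.png");V=np.array(m["view"]);print(n,m["k1"],m["mtx"],-V[:3,:3].T@V[:3,3])
E
```

```text
pics
{'time_s': 0.0, 'q': array([ 5.12075325e+01,  2.18424999e+01,  7.43853892e+01,  2.46688036e-04,
        8.38569202e+01, -1.23363023e+01]), 'qvel': array([-0.01019867,  0.10144745,  0.06855554,  0.00199254,  0.07547392,
       -0.0488223 ]), 'joint_efforts': array([ 1.47701336e-03, -4.48462951e+01, -2.31280518e+01, -1.20810346e-04,
        4.75770226e-03, -9.08631506e-06]), 'position': array([0.24486822, 0.49218777, 0.24769386]), 'tool_rot': array([[-8.95275113e-01,  4.45512746e-01, -9.30685510e-04],
       [ 4.45513603e-01,  8.95274430e-01, -1.15101814e-03],
       [ 3.20425688e-04, -1.44511095e-03, -9.99998904e-01]]), 'ft_force': array([ 0.29349426, -0.00265784, -0.71323637]), 'wrist_torque': array([ 0.00307818, -0.0258667 , -0.07703935]), 'grip_width': 0.0855090837103294}
scene -0.11039364769260838 [[520.93278488   0.         313.01748889]
 [  0.         520.93278488 242.33382633]
 [  0.           0.           1.        ]] [ 1.13048219 -0.00233061  0.99194114]
side -0.055681941820476366 [[487.06554528   0.         316.58675371]
 [  0.         487.06554528 245.52741026]
 [  0.           0.           1.        ]] [ 0.14450719 -0.82359451  0.60477256]
wrist 0.007538079935940955 [[359.63262865   0.         320.48075365]
 [  0.         359.63262865 241.39642708]
 [  0.           0.           1.        ]] [0.18314756 0.52311332 0.37241471]
```

View pics/scene0.png

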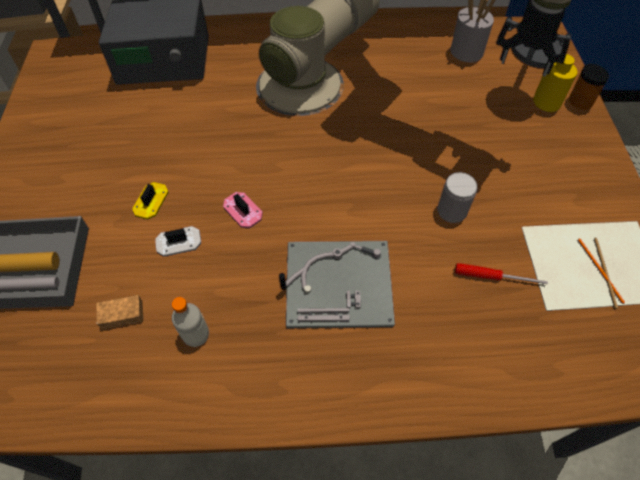

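View pics/side0.png

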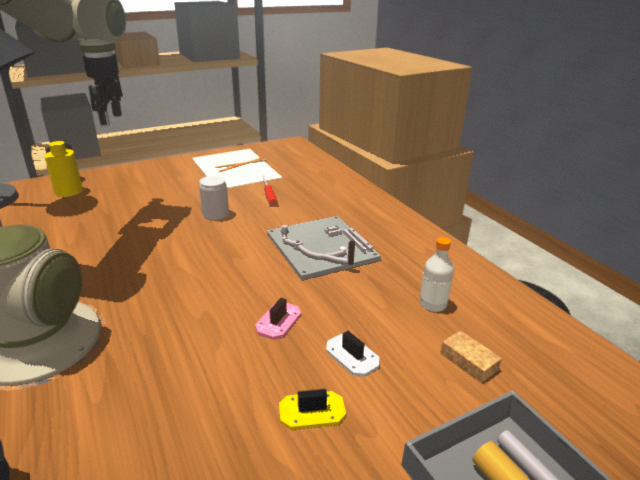

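Candidates with the slide's shape are yellow at (151,199), pink at (242,209) and silver-white at (178,240). The description says aluminium with a black rib, so I choose the silver one. Next I measure and take a close crop.

```bash
cat > meas.py <<'E'
from h import *
def blob(mask,box):
    u0,v0,u1,v1=box;M=np.zeros_like(mask);M[v0:v1,u0:u1]=mask[v0:v1,u0:u1]
    M=cv2.morphologyEx(M,cv2.MORPH_CLOSE,np.ones((5,5)))
    cs,_=cv2.findContours(M,cv2.RETR_EXTERNAL,cv2.CHAIN_APPROX_NONE);return max(cs,key=cv2.contourArea)[:,0]
def rect(m,c,z):
    P=np.array([onplane(m,u+0.,v+0.,z)[:2] for u,v in c]);r=cv2.minAreaRect((P*1000).astype(np.float32))
    return r, cv2.boxPoints(r)
E
python3 - <<'E'
from meas import *
for n,bs,bw in(("scene",(270,228,410,340),(148,220,210,262)),("side",(255,205,390,285),(320,325,385,380))):
    im=cv2.imread(f"pics/{n}0.png");m=model(n);hsv=cv2.cvtColor(im,cv2.COLOR_BGR2HSV)
    g=((hsv[...,1]<90)&(hsv[...,2]>60)).astype(np.uint8)*255
    for nm,b,z in(("stage",bs,.014),("slide",bw,.008)):
        c=blob(g,b);r,bx=rect(m,c,z);print(n,nm,np.round(r[0],1),np.round(r[1],1),round(r[2],2),np.round(bx).tolist())
    k=((hsv[...,2]<50)).astype(np.uint8)*255
    c=blob(k,(275,268,292,297) if n=="scene" else (342,232,362,270));print("knob bbox",cv2.boundingRect(c))
    c=blob(k,bw if n=="scene" else(335,325,370,365));print("rib bbox",cv2.boundingRect(c), cv2.minAreaRect(c))
a=cv2.imread("pics/scene0.png");b=cv2.imread("pics/side0.png")
A=cv2.resize(a[225:345,145:415],None,fx=2.9,fy=2.9,interpolation=cv2.INTER_CUBIC)[:,:790]
B=cv2.resize(b[200:390,250:400],None,fx=1.3,fy=1.3)
cv2.imwrite("pics/crop1.png",A)
E
```

```text
scene stage [629.1  60.2] [222.9 202.5] 87.55 [[523.0, -47.0], [725.0, -55.0], [735.0, 167.0], [533.0, 176.0]]
scene slide [ 502.3 -291.1] [ 65.1 101.9] 11.2 [[461.0, -247.0], [480.0, -347.0], [544.0, -335.0], [524.0, -235.0]]
knob bbox (280, 274, 7, 17)
rib bbox (165, 229, 21, 15) ((175.22354125976562, 236.00587463378906), (11.822710037231445, 19.089881896972656), 77.47119140625)
side stage [624.6  56.6] [242.  208.9] 87.24 [[514.0, -59.0], [723.0, -69.0], [735.0, 172.0], [526.0, 182.0]]
side slide [ 498.6 -294. ] [ 66.2 106.5] 10.45 [[456.0, -248.0], [476.0, -352.0], [541.0, -340.0], [521.0, -236.0]]Traceback (most recent call last):
  File "<stdin>", line 8, in <module>
  File "meas.py", line 5, in blob
    cs,_=cv2.findContours(M,cv2.RETR_EXTERNAL,cv2.CHAIN_APPROX_NONE);return max(cs,key=cv2.contourArea)[:,0]
                                                                            ~~~^^^^^^^^^^^^^^^^^^^^^^^^
ValueError: max() iterable argument is empty
```

```bash
python3 - <<'E'
from meas import *
import itertools
a=cv2.imread("pics/scene0.png");b=cv2.imread("pics/side0.png")
A=cv2.resize(a[220:345,145:415],(790,366),interpolation=cv2.INTER_CUBIC)
B=cv2.resize(b[205:380,255:395],(480,600),interpolation=cv2.INTER_CUBIC)
B=cv2.resize(b[205:285,255:395],(395,226),interpolation=cv2.INTER_CUBIC);B2=cv2.resize(b[320:400,255:395],(395,226),interpolation=cv2.INTER_CUBIC)
cv2.imwrite("pics/crop1.png",np.vstack([A,np.hstack([B,B2])]))
# predicted points, stage at (624,60), yaw -2.45
o=np.array([.624,.0604]);t=np.radians(-2.45);R=np.array([[np.cos(t),-np.sin(t)],[np.sin(t),np.cos(t)]])
S=lambda x,y,z:np.r_[o+R@np.array([x,y])/1e3,z/1e3]
th=np.radians(-55.8);kx,ky=-57+139*np.cos(th),-2+139*np.sin(th)
print("knob",S(kx,ky,74))
for n in("scene","side"):
    m=model(n);print(n,"knobtop",proj(m,S(kx,ky,74)),"knob28",proj(m,S(kx,ky,28)),"corners",[np.round(proj(m,S(x,y,14)),1).tolist() for x,y in((-95,-110),(105,-110),(105,110),(-95,110))])
E
```

```text
knob [ 0.64011034 -0.05736052  0.074     ]
scene knobtop [280.19852823 275.94200684] knob28 [281.71859381 286.36040901] corners [[286.6, 242.1], [284.6, 326.7], [393.9, 325.4], [386.3, 240.9]]
side knobtop [353.09740655 241.57147988] knob28 [352.0264638  259.53014759] corners [[302.6, 275.2], [382.3, 255.2], [338.5, 215.1], [267.3, 229.8]]
```

View pics/crop1.png

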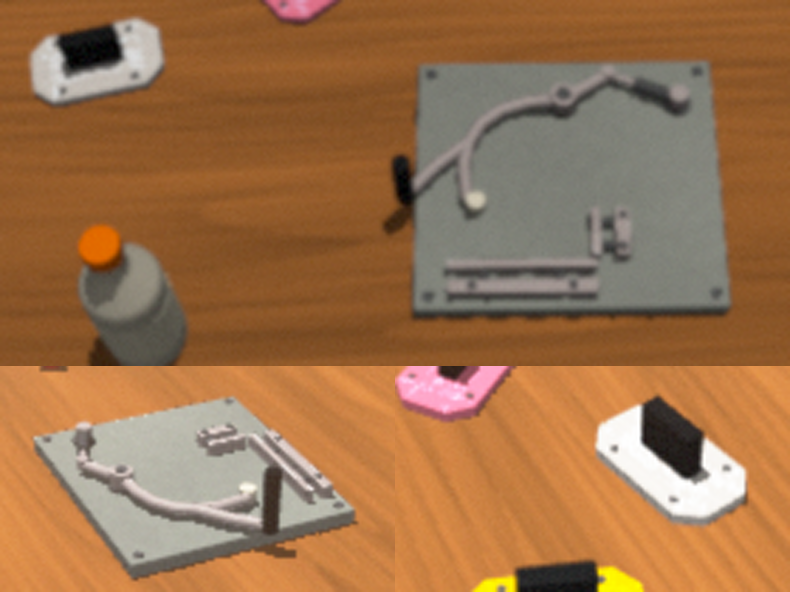

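The crop shows the aluminium-white slide with its black rib at scene (178,240). The others are pink and yellow. The knob is at scene (282,274) top to (283,287) bottom, which fits my stage estimate of (0.624, 0.061) with yaw -2.5°. Next I move above the knob.

Emit:
{"fn": "arm_command", "kwargs": {"rows": "0.4 0 0 0 0 0 6.4; 0.4 0 0 0 0 0 6.4; 0.4 0 0 0 0 0 6.4; 0.4 0 0 0 0 0 6.4; 0.4 0 0 0 0 0 6.2"}}

```text
time_s: 0.57
position: [0.245, 0.4923, 0.248]
tool_rot: [[-0.521, 0.853, -0.0], [0.853, 0.521, -0.001], [-0.0, -0.001, -1.0]]
ft_force: [0.4, -0.1, -0.6]
grip_width: 0.0512
```

Emit:
{"fn": "arm_command", "kwargs": {"rows": "0.4 -39.6 2.8 0 0 0 0; 0.4 -39.6 2.8 0 0 0 0; 0.4 -39.6 2.8 0 0 0 0; 0.4 -39.6 2.8 0 0 0 0; 0.4 -39.6 2.8 0 0 0 0"}}

```text
time_s: 0.98
position: [0.3617, 0.3297, 0.2482]
tool_rot: [[-0.526, 0.85, -0.0], [0.85, 0.526, -0.0], [0.0, -0.0, -1.0]]
ft_force: [1.3, 0.9, -0.2]
grip_width: 0.0514
```

Emit:
{"fn": "arm_command", "kwargs": {"rows": "0.4 -39.6 2.8 0 0 0 0; 0.4 -39.6 2.8 0 0 0 0; 0.4 -39.6 2.8 0 0 0 0; 0.4 -39.6 2.8 0 0 0 0; 0.4 -39.6 2.8 0 0 0 0"}}

```text
time_s: 1.4
position: [0.4779, 0.1685, 0.2483]
tool_rot: [[-0.526, 0.851, -0.0], [0.851, 0.526, 0.0], [0.0, -0.0, -1.0]]
ft_force: [0.7, 0.4, 0.4]
grip_width: 0.0514
```

Emit:
{"fn": "arm_command", "kwargs": {"rows": "0.4 -39.6 2.8 0 0 0 0; 0.4 -39.6 2.8 0 0 0 0; 0.4 -39.6 2.8 0 0 0 0; 0.4 -39.6 2.8 0 0 0 0; 0.4 -39.6 2.8 0 0 0 0"}}

```text
time_s: 1.82
position: [0.594, 0.0075, 0.2481]
tool_rot: [[-0.526, 0.851, -0.001], [0.851, 0.526, 0.0], [0.0, -0.0, -1.0]]
ft_force: [0.8, 0.7, 0.7]
grip_width: 0.0511
```

Emit:
{"fn": "arm_command", "kwargs": {"rows": "0.4 -39.6 2.8 0 0 0 0; 0.4 -39.6 2.8 0 0 0 0; 0.4 0 0 0 0 0 0; 0.4 0 0 0 0 0 0"}}

```text
time_s: 2.15
position: [0.6401, -0.0569, 0.247]
tool_rot: [[-0.524, 0.852, -0.002], [0.852, 0.524, 0.001], [0.001, -0.001, -1.0]]
ft_force: [-0.9, 1.0, 0.7]
grip_width: 0.0512
```

```bash
python3 - <<'E'
from h import *
s=readout.observe();print(s["time_s"],s["position"],s["grip_width"],s["tool_rot"][:,1],s["ft_force"])
m=model("wrist");snap("wrist","w1.png")
t=np.radians(-2.45);o=np.array([.624,.0612]);R=np.array([[np.cos(t),-np.sin(t)],[np.sin(t),np.cos(t)]])
S=lambda x,y,z:np.r_[o+R@np.array([x,y])/1e3,z/1e3]
for p in((-95,-110,14),(105,-110,14),(105,110,14),(-95,110,14),(21.1,-117,74),(-57,-2,14)): print(p,proj(m,S(*p)))
E
```

```text
2.15 [ 0.64014709 -0.05687679  0.24695028] 0.05121659808323107 [ 0.85180229  0.52386195 -0.00123045] [-0.89096916  1.02712184  0.74990894]
(-95, -110, 14) [223.29379893 135.46754447]
(105, -110, 14) [390.69385784 247.91460632]
(105, 110, 14) [539.79869211  53.38840617]
(-95, 110, 14) [ 358.38826704 -100.15065851]
(21.1, -117, 74) [319.89877933 222.25009043]
(-57, -2, 14) [319.7558402   56.42655068]
```

View pics/w1.png

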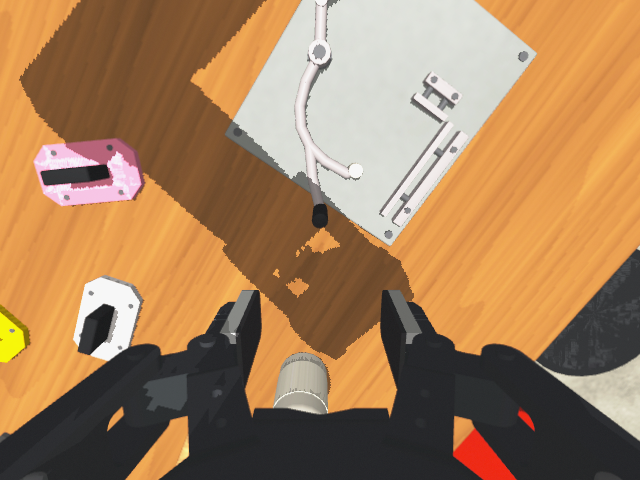

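The wrist view shows the knob top at about (320,212), the pivot at (319,50), the nose at (355,171) and the plate corners where I predicted within 3 px. I shift 6 mm inward, descend as a fork around the knob, and swing it along the arc.

Emit:
{"fn": "arm_command", "kwargs": {"rows": "0.4 3 0 37 0 0 0; 0.4 3 0 37 0 0 0; 0.4 0 0 37 0 0 0; 0.4 0 0 37 0 0 0; 0.4 0 0 36 0 0 0"}}

```text
time_s: 2.62
position: [0.6357, -0.0483, 0.0633]
tool_rot: [[-0.528, 0.849, 0.0], [0.849, 0.528, 0.0], [-0.0, 0.0, -1.0]]
ft_force: [1.1, 0.7, 0.1]
grip_width: 0.0514
```

Emit:
{"fn": "arm_command", "kwargs": {"rows": "0.4 0.2 -7.3 0 0 0 3; 0.4 0.2 -7.3 0 0 0 3; 0.4 0.2 -7.3 0 0 0 3; 0.4 0.2 -7.3 0 0 0 3; 0.4 0.2 -7.3 0 0 0 3"}}

```text
time_s: 3.03
position: [0.6034, -0.0632, 0.0645]
tool_rot: [[-0.287, 0.958, 0.002], [0.958, 0.287, 0.001], [-0.0, 0.002, -1.0]]
ft_force: [6.3, 2.0, -6.1]
grip_width: 0.0513
```

Emit:
{"fn": "arm_command", "kwargs": {"rows": "0.4 0.2 -7.3 0 0 0 3; 0.4 0.2 -7.3 0 0 0 3; 0.4 0.2 -7.3 0 0 0 3; 0.4 0.2 -7.3 0 0 0 3; 0.4 0.2 -7.3 0 0 0 3"}}

```text
time_s: 3.45
position: [0.5674, -0.0695, 0.0648]
tool_rot: [[-0.029, 1.0, 0.002], [1.0, 0.029, -0.0], [-0.0, 0.002, -1.0]]
ft_force: [4.9, -0.3, -3.1]
grip_width: 0.0514
```

Emit:
{"fn": "arm_command", "kwargs": {"rows": "0.4 0.2 -7.3 0 0 0 3; 0.4 0.2 -7.3 0 0 0 3; 0.4 0.2 -7.3 0 0 0 3; 0.4 0.2 -7.3 0 0 0 3; 0.4 0.2 -7.3 0 0 0 3"}}

```text
time_s: 3.87
position: [0.5304, -0.0657, 0.0649]
tool_rot: [[0.23, 0.973, 0.001], [0.973, -0.23, -0.0], [0.0, 0.001, -1.0]]
ft_force: [-0.2, 0.9, 0.5]
grip_width: 0.0511
```

Emit:
{"fn": "arm_command", "kwargs": {"rows": "0.4 0.2 -7.3 0 0 0 3; 0.4 0 0 0 0 0 0; 0.4 0 0 0 0 0 0; 0.4 0 0 0 0 0 0; 0.4 0 0 0 0 0 0"}}

```text
time_s: 4.28
position: [0.5244, -0.0649, 0.0645]
tool_rot: [[0.279, 0.96, 0.001], [0.96, -0.279, -0.0], [-0.0, 0.001, -1.0]]
ft_force: [0.6, 0.5, 0.2]
grip_width: 0.0514
```

```bash
python3 - <<'E'
from h import *
s=readout.observe();print(s["time_s"],s["position"],s["ft_force"])
a=snap("scene","s2.png")[215:345,140:420];b=snap("side","d2.png")[190:300,240:400]
cv2.imwrite("pics/c2.png",np.hstack([cv2.resize(a,(430,300)),cv2.resize(b,(370,300))])[:,:,::-1])
E
```

```text
4.2833 [ 0.52441703 -0.06492474  0.06451489] [0.62570711 0.46999236 0.18370839]
```

View pics/c2.png

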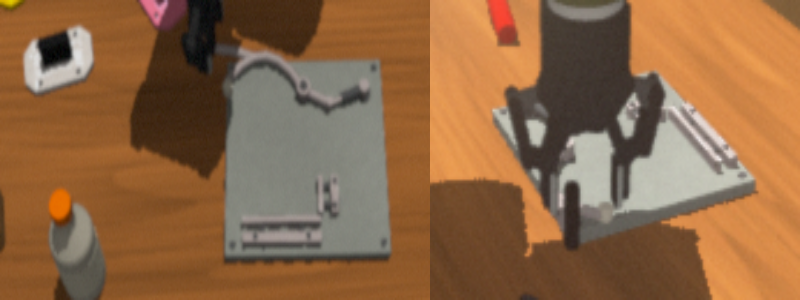

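The arm is open, with the knob at the left (-y) side of the plate and no force on the tool. I lift clear and move over the slide.

Emit:
{"fn": "arm_command", "kwargs": {"rows": "0.4 0 0 -37 0 0 0; 0.4 0 0 -37 0 0 0; 0.4 0 0 -37 0 0 0; 0.4 0 0 -37 0 0 0; 0.4 0 0 -37 0 0 0"}}

```text
time_s: 4.8
position: [0.5238, -0.065, 0.2513]
tool_rot: [[0.28, 0.96, 0.0], [0.96, -0.28, 0.0], [0.0, 0.0, -1.0]]
ft_force: [0.2, -0.5, -0.1]
grip_width: 0.0513
```

Emit:
{"fn": "arm_command", "kwargs": {"rows": "0.4 0 0 0 0 0 -6.8; 0.4 0 0 0 0 0 -6.8; 0.4 0 0 0 0 0 -6.8; 0.4 0 0 0 0 0 -6.8"}}

```text
time_s: 5.13
position: [0.5241, -0.0652, 0.2494]
tool_rot: [[-0.196, 0.981, 0.0], [0.981, 0.196, -0.0], [-0.0, 0.0, -1.0]]
ft_force: [0.0, 0.3, -0.4]
grip_width: 0.0514
```

Emit:
{"fn": "arm_command", "kwargs": {"rows": "0.4 -36.3 -10.7 0 0 0 0; 0.4 -36.3 -10.7 0 0 0 0; 0.4 -36.3 -10.7 0 0 0 0; 0.4 -36.3 -10.7 0 0 0 0; 0.4 -36.3 -10.7 0 0 0 0"}}

```text
time_s: 5.55
position: [0.5056, -0.2553, 0.2493]
tool_rot: [[-0.19, 0.982, -0.0], [0.982, 0.19, 0.0], [0.0, 0.0, -1.0]]
ft_force: [0.7, -0.2, 0.1]
grip_width: 0.051
```

Emit:
{"fn": "arm_command", "kwargs": {"rows": "0.4 -36.3 -10.7 0 0 0 0; 0.4 0 0 0 0 0 0; 0.4 0 0 0 0 0 0"}}

```text
time_s: 5.8
position: [0.5019, -0.2928, 0.2487]
tool_rot: [[-0.187, 0.982, -0.001], [0.982, 0.187, 0.001], [0.001, -0.001, -1.0]]
ft_force: [0.1, 0.4, 0.0]
grip_width: 0.0512
```

```bash
python3 - <<'E'
from meas import *
s=readout.observe();R=s["tool_rot"];print(s["time_s"],s["position"],s["grip_width"],np.degrees(np.arctan2(R[1,1],R[0,1])))
m=model("wrist");im=snap("wrist","w3.png")
hsv=cv2.cvtColor(im,cv2.COLOR_RGB2HSV)
k=((hsv[...,2]<50)).astype(np.uint8)*255
g=((hsv[...,1]<60)&(hsv[...,2]>120)).astype(np.uint8)*255
p=proj(m,[.502,-.291,.008]);print(p)
u,v=map(int,p);b=(max(u-110,0),max(v-150,0),u+110,min(v+100,290))
c=blob(g,b);r,bx=rect(m,c,.008);print(r);x,y,w,h=cv2.boundingRect(c);print(x,y,w,h)
a=snap("scene","s3.png")
cv2.imwrite("pics/c3.png",np.hstack([cv2.resize(a,(400,300)),cv2.resize(im,(400,300))])[:,:,::-1])
E
```

```text
5.8 [ 0.50192753 -0.29281076  0.24866366] 0.05116954759919635 10.791523793093985
[319.82352432 206.15886384]
((502.0025634765625, -292.1834716796875), (59.69511032104492, 98.97933197021484), 11.013044357299805)
290 158 60 96
```

View pics/c3.png

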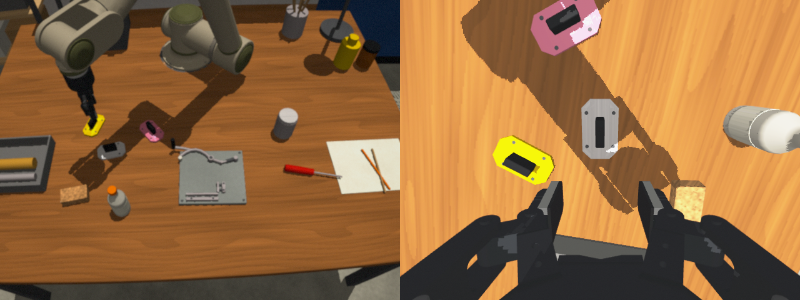

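The silver slide measures 59.7 x 99 mm at (502, -292) with yaw 11.0°, directly under the tool. The yellow and pink ones are elsewhere. The scene view shows the arm holding open. Next I descend and grip the rib.

Emit:
{"fn": "arm_command", "kwargs": {"rows": "0.4 0 0 37 0 0 0; 0.4 0 0 37 0 0 0; 0.4 0 0 37 0 0 0; 0.4 0 0 37 0 0 0; 0.4 0 0 37 0 0 0", "squeeze": 40}}

```text
time_s: 6.32
position: [0.5028, -0.2895, 0.0633]
tool_rot: [[-0.192, 0.981, 0.001], [0.981, 0.192, -0.0], [-0.001, 0.001, -1.0]]
ft_force: [0.6, -0.5, -0.6]
grip_width: 0.051
```

Emit:
{"fn": "arm_command", "kwargs": {"rows": "0.4 0.6 0 32 0 0 0; 0.4 0 0 0 0 0 0; 1 0 0 0 0 0 0; 1 0 0 0 0 0 0; 1 0 0 0 0 0 0"}}

```text
time_s: 6.73
position: [0.5032, -0.291, 0.0349]
tool_rot: [[-0.191, 0.982, 0.003], [0.982, 0.191, -0.003], [-0.003, 0.002, -1.0]]
ft_force: [-5.9, -1.5, 4.0]
grip_width: 0.0156
```

Emit:
{"fn": "arm_command", "kwargs": {"rows": "1 0 0 0 0 0 0; 1 0 0 0 0 0 0; 1 0 0 0 0 0 0; 1 0 0 0 0 0 0"}}

```text
time_s: 7.07
position: [0.5032, -0.2911, 0.035]
tool_rot: [[-0.19, 0.982, 0.003], [0.982, 0.19, -0.003], [-0.003, 0.003, -1.0]]
ft_force: [0.1, 1.7, 5.4]
grip_width: 0.0132
```

```bash
python3 - <<'E'
from h import *
s=readout.observe();R=s["tool_rot"];print(s["time_s"],s["position"],s["grip_width"],s["ft_force"],np.degrees(np.arctan2(R[1,1],R[0,1])))
E
```

```text
7.0667 [ 0.50315682 -0.29109288  0.03499729] 0.013237986590782925 [0.07051077 1.65870367 5.39196084] 10.95763216786005
```

Emit:
{"fn": "arm_command", "kwargs": {"rows": "1 0 0 -10 0 0 0; 1 0 0 -25 0 0 0; 1 0 0 -25 0 0 0; 1 0 0 -25 0 0 0; 1 0 0 -25 0 0 0", "squeeze": 60}}

```text
time_s: 7.48
position: [0.5021, -0.2904, 0.1451]
tool_rot: [[-0.19, 0.982, 0.001], [0.982, 0.19, -0.001], [-0.001, 0.001, -1.0]]
ft_force: [0.3, -0.8, -2.9]
grip_width: 0.0133
```

Emit:
{"fn": "arm_command", "kwargs": {"rows": "1 0 0 0 0 0 4.5; 1 0 0 0 0 0 4.5; 1 0 0 0 0 0 4.4; 1 31.1 13.5 0 0 0 0; 1 31.1 13.5 0 0 0 0"}}

```text
time_s: 7.9
position: [0.5318, -0.23, 0.1439]
tool_rot: [[0.047, 0.999, 0.001], [0.999, -0.047, -0.001], [-0.001, 0.001, -1.0]]
ft_force: [0.4, 0.2, -2.9]
grip_width: 0.013
```

Emit:
{"fn": "arm_command", "kwargs": {"rows": "1 31.1 13.5 0 0 0 0; 1 31.1 13.5 0 0 0 0; 1 31.1 13.5 0 0 0 0; 1 31.1 13.5 0 0 0 0; 1 31.1 13.5 0 0 0 0"}}

```text
time_s: 8.32
position: [0.6065, -0.0754, 0.144]
tool_rot: [[0.043, 0.999, 0.001], [0.999, -0.043, -0.0], [-0.0, 0.001, -1.0]]
ft_force: [0.1, -1.1, -2.6]
grip_width: 0.0127
```

Emit:
{"fn": "arm_command", "kwargs": {"rows": "1 31.1 13.5 0 0 0 0; 1 31.1 13.5 0 0 0 0; 1 31.1 13.5 0 0 0 0; 1 0 0 0 0 0 0; 1 0 0 0 0 0 0"}}

```text
time_s: 8.73
position: [0.6507, 0.0162, 0.1434]
tool_rot: [[0.04, 0.999, 0.001], [0.999, -0.04, -0.0], [-0.0, 0.001, -1.0]]
ft_force: [-0.1, -0.1, -4.3]
grip_width: 0.0126
```

```bash
python3 - <<'E'
from h import *
s=readout.observe();R=s["tool_rot"];print(s["time_s"],s["position"],s["grip_width"],s["ft_force"],s["wrist_torque"],np.degrees(np.arctan2(R[1,1],R[0,1])))
m=model("wrist");im=snap("wrist","w4.png");np.save("m4.npy",m,allow_pickle=True)
a=snap("side","d4.png")
cv2.imwrite("pics/c4.png",np.hstack([cv2.resize(a[120:360,150:470],(400,300)),cv2.resize(im,(400,300))])[:,:,::-1])
E
```

```text
8.7333 [0.65065858 0.01620258 0.14343697] 0.012596997977407024 [-0.07906247 -0.13886582 -4.29691426] [-0.02353486  0.04361631  0.00712129] -2.2893503178456664
```

View pics/c4.png

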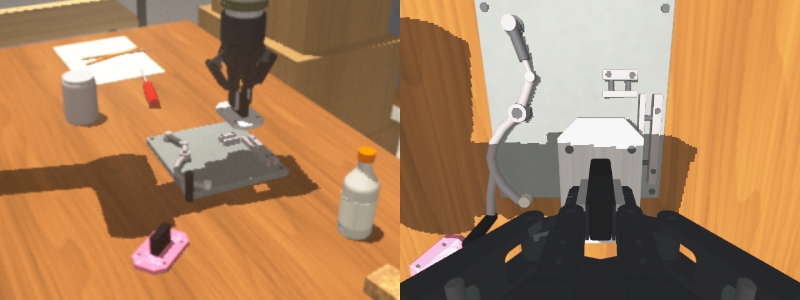

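```bash
python3 - <<'E'
from h import *
m=np.load("m4.npy",allow_pickle=True).item();im=cv2.imread("pics/w4.png").astype(int)
g=im.sum(2);sat=im.max(2)-im.min(2)
# right & left plate edges: sat transitions per row
for side,rng in(("right",range(60,300,10)),("left",range(0,140,10))):
    P=[]
    for v in rng:
        ok=sat[v]<45
        if side=="right":
            us=[u for u in range(395,460) if ok[u-3:u].all() and not ok[u:u+4].any()]
        else: us=[u for u in range(90,200) if not ok[u-4:u].any() and ok[u:u+3].all()]
        if us:P.append(onplane(m,us[0]-.5,v,.014)[:2]*1e3)
    P=np.array(P);
    if len(P)>4:
        vx,vy,x0,y0=cv2.fitLine(P.astype(np.float32),cv2.DIST_HUBER,0,.01,.01).ravel();print(side,len(P),"dir from y deg",np.degrees(np.arctan2(-vx*np.sign(vy),abs(vy))),"pt",x0,y0)
for nm,u,v,z in(("long face top",383,155,.026),("long face bot",381,190,.026),("short",350,155,.026),("pivot",189,180,.03),("hole BR",402,304,.014),("hole TR",425,11,.014),("hole TL",135,11,.014)):
    print(nm,np.round(onplane(m,u,v,z)*1e3,1))
E
python3 - <<'E'
import cv2
a=cv2.imread("pics/w4.png")[90:330,270:450]
cv2.imwrite("pics/c5.png",cv2.resize(a,(450,600),interpolation=cv2.INTER_NEAREST))
E
```

```text
right 24 dir from y deg -2.4122496 pt 727.03424 55.21752
left 14 dir from y deg -2.4216204 pt 532.7618 132.42915
long face top [695.4  73.2  26. ]
long face bot [694.3  50.3  26. ]
short [673.8  74.1  26. ]
pivot [567.7  62.4  30. ]
hole BR [713.1 -40.4  14. ]
hole TR [722.5 158.2  14. ]
hole TL [543.4 165.   14. ]
```

View pics/c5.png

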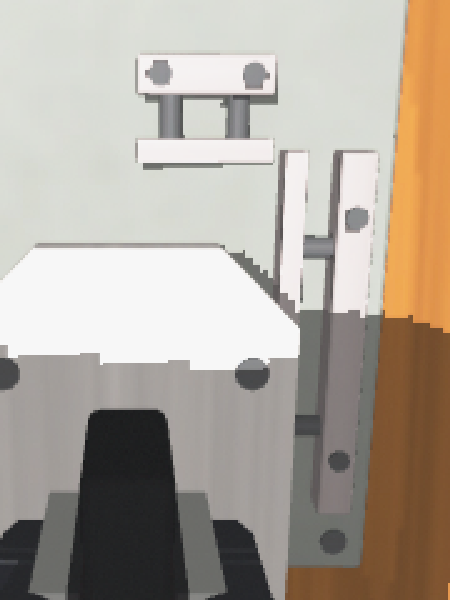

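The slide is held level and the arm is open. From the wrist view, the stage is at about (0.6235, 0.062) with yaw -2.42°, the long facing is at stage x≈71 and the short one at y≈14. That leaves gaps of roughly 12 and 9 mm. Next I lower the slide.

Emit:
{"fn": "arm_command", "kwargs": {"rows": "1 0 0 25 0 0 0; 1 0 0 25 0 0 0; 1 0 0 20 0 0 0; 1 0 0 15 0 0 0; 1 0 0 5 0 0 0"}}

```text
time_s: 9.25
position: [0.6491, 0.0131, 0.0504]
tool_rot: [[0.045, 0.999, -0.004], [0.999, -0.045, 0.0], [0.0, -0.004, -1.0]]
ft_force: [-0.5, -0.1, -2.3]
grip_width: 0.0128
```

Emit:
{"fn": "arm_command", "kwargs": {"rows": "1 0 0 1 0 0 0; 1 0 0 0 0 0 0; 1 0 0 1 0 0 0; 1 0 0 0 0 0 0"}}

```text
time_s: 9.58
position: [0.6509, 0.0141, 0.0515]
tool_rot: [[0.043, 0.999, 0.002], [0.999, -0.043, -0.0], [-0.0, 0.002, -1.0]]
ft_force: [-0.1, 0.3, -2.7]
grip_width: 0.0128
```

Emit:
{"fn": "arm_command", "kwargs": {"rows": "1 0 0 1 0 0 0; 1 0 0 0 0 0 0; 1 0 0 1 0 0 0; 1 0 0 0 0 0 0"}}

```text
time_s: 9.92
position: [0.6507, 0.0144, 0.0491]
tool_rot: [[0.043, 0.999, 0.001], [0.999, -0.043, -0.0], [-0.0, 0.001, -1.0]]
ft_force: [-2.0, 1.2, 2.7]
grip_width: 0.0129
```

Emit:
{"fn": "arm_command", "kwargs": {"rows": "1 0 2 0 0 0 0; 1 0 2 0 0 0 0; 1 0 2 0 0 0 0; 1 0 1 0 0 0 0; 1 0 0 0 0 0 0"}}

```text
time_s: 10.33
position: [0.6575, 0.0141, 0.0491]
tool_rot: [[0.043, 0.999, -0.0], [0.999, -0.043, -0.0], [-0.0, -0.0, -1.0]]
ft_force: [-4.6, 1.1, 5.1]
grip_width: 0.013
```

Emit:
{"fn": "arm_command", "kwargs": {"rows": "1 0 1 0 0 0 0; 1 0 0 0 0 0 0; 1 0 1 0 0 0 0; 1 0 0 0 0 0 0"}}

```text
time_s: 10.67
position: [0.6594, 0.014, 0.0491]
tool_rot: [[0.043, 0.999, -0.0], [0.999, -0.043, -0.0], [-0.0, -0.0, -1.0]]
ft_force: [-4.5, 0.5, 5.3]
grip_width: 0.0132
```

Emit:
{"fn": "arm_command", "kwargs": {"rows": "1 0 1 -0.5 0 0 0; 1 0 0 0 0 0 0; 1 0 1 0 0 0 0; 1 0 0 0 0 0 0"}}

```text
time_s: 11.0
position: [0.6615, 0.0139, 0.0491]
tool_rot: [[0.043, 0.999, -0.0], [0.999, -0.043, -0.0], [-0.0, -0.0, -1.0]]
ft_force: [-3.6, 0.9, 4.7]
grip_width: 0.0128
```

Emit:
{"fn": "arm_command", "kwargs": {"rows": "1 0 0.5 0 0 0 0; 1 0 0 0 0 0 0; 1 0 0.5 0 0 0 0; 1 0 0 0 0 0 0"}}

```text
time_s: 11.33
position: [0.6622, 0.0138, 0.0491]
tool_rot: [[0.043, 0.999, -0.001], [0.999, -0.043, -0.0], [-0.0, -0.001, -1.0]]
ft_force: [-5.5, 0.5, 5.4]
grip_width: 0.0129
```

Emit:
{"fn": "arm_command", "kwargs": {"rows": "1 0 0.5 0 0 0 0; 1 0 0 0 0 0 0; 1 0 0 0 0 0 0"}}

```text
time_s: 11.58
position: [0.6622, 0.0139, 0.0491]
tool_rot: [[0.043, 0.999, -0.002], [0.999, -0.043, -0.0], [-0.0, -0.002, -1.0]]
ft_force: [-8.9, 0.9, 7.6]
grip_width: 0.013
```

Emit:
{"fn": "arm_command", "kwargs": {"rows": "1 0 0.5 0 0 0 0; 1 0 0 0 0 0 0; 1 0 0 0 0 0 0"}}

```text
time_s: 11.83
position: [0.6623, 0.0139, 0.0491]
tool_rot: [[0.043, 0.999, -0.003], [0.999, -0.043, 0.0], [-0.0, -0.003, -1.0]]
ft_force: [-10.4, -0.3, 9.2]
grip_width: 0.0129
```

Emit:
{"fn": "arm_command", "kwargs": {"rows": "1 0 0.5 0 0 0 0; 1 0 0 0 0 0 0; 1 0 0 0 0 0 0"}}

```text
time_s: 12.08
position: [0.6623, 0.0139, 0.0492]
tool_rot: [[0.043, 0.999, -0.004], [0.999, -0.043, 0.0], [-0.0, -0.004, -1.0]]
ft_force: [-13.3, -0.2, 10.4]
grip_width: 0.0126
```

The long edge is found: the slide stopped at x=0.6622 and the force is rising. I back off to a light press and slide toward the short edge.

Emit:
{"fn": "arm_command", "kwargs": {"rows": "1 0 -1 -0.5 0 0 0; 1 2 0 0 0 0 0; 1 2 0 0 0 0 0; 1 2 0 0 0 0 0; 1 0 0 0 0 0 0"}}

```text
time_s: 12.5
position: [0.6624, 0.0183, 0.0491]
tool_rot: [[0.043, 0.999, -0.002], [0.999, -0.043, -0.003], [-0.003, -0.002, -1.0]]
ft_force: [-7.8, -6.8, 4.5]
grip_width: 0.0129
```

Emit:
{"fn": "arm_command", "kwargs": {"rows": "1 1 0 0 0 0 0; 1 1 0 0 0 0 0; 1 0 0 0 0 0 0"}}

```text
time_s: 12.75
position: [0.6625, 0.0201, 0.0491]
tool_rot: [[0.043, 0.999, -0.003], [0.999, -0.043, -0.003], [-0.003, -0.002, -1.0]]
ft_force: [-7.4, -8.0, 3.5]
grip_width: 0.0129
```

Emit:
{"fn": "arm_command", "kwargs": {"rows": "1 0.5 0 0 0 0 0; 1 0 0 0 0 0 0; 1 0 0 0 0 0 0"}}

```text
time_s: 13.0
position: [0.6626, 0.0205, 0.0492]
tool_rot: [[0.044, 0.999, -0.003], [0.999, -0.044, -0.003], [-0.003, -0.002, -1.0]]
ft_force: [-8.5, -8.5, 4.3]
grip_width: 0.0128
```

Emit:
{"fn": "arm_command", "kwargs": {"rows": "1 1 -0.3 -0.3 0 0 0; 1 0 0 0 0 0 0; 1 1 0 0 0 0 0; 1 0 0 0 0 0 0; 1 0 0 0 0 0 0"}}

```text
time_s: 13.42
position: [0.6626, 0.0232, 0.0491]
tool_rot: [[0.043, 0.999, -0.002], [0.999, -0.043, -0.002], [-0.002, -0.002, -1.0]]
ft_force: [-5.2, -5.1, 1.5]
grip_width: 0.0128
```

Emit:
{"fn": "arm_command", "kwargs": {"rows": "1 0.5 0 0 0 0 0; 1 0 0 0 0 0 0; 1 0.5 0 0 0 0 0; 1 0 0 0 0 0 0; 1 0 0 0 0 0 0"}}

```text
time_s: 13.83
position: [0.6627, 0.0241, 0.0492]
tool_rot: [[0.043, 0.999, -0.002], [0.999, -0.043, -0.002], [-0.002, -0.002, -1.0]]
ft_force: [-5.2, -5.8, 1.3]
grip_width: 0.0129
```

Emit:
{"fn": "arm_command", "kwargs": {"rows": "1 0.5 0 0 0 0 0; 1 0 0 0 0 0 0; 1 0 0 0 0 0 0"}}

```text
time_s: 14.08
position: [0.6627, 0.0246, 0.0491]
tool_rot: [[0.043, 0.999, -0.002], [0.999, -0.043, -0.002], [-0.002, -0.002, -1.0]]
ft_force: [-4.3, -5.9, 1.8]
grip_width: 0.0127
```

Emit:
{"fn": "arm_command", "kwargs": {"rows": "1 0.5 0 0 0 0 0; 1 0 0 0 0 0 0; 1 0.5 0 0 0 0 0; 1 0 0 0 0 0 0; 1 0 0 0 0 0 0"}}

```text
time_s: 14.5
position: [0.6628, 0.0256, 0.0491]
tool_rot: [[0.043, 0.999, -0.002], [0.999, -0.043, -0.002], [-0.002, -0.002, -1.0]]
ft_force: [-5.4, -5.8, 1.9]
grip_width: 0.0134
```

Emit:
{"fn": "arm_command", "kwargs": {"rows": "1 0.5 0 0 0 0 0; 1 0 0 0 0 0 0; 1 0 0 0 0 0 0"}}

```text
time_s: 14.75
position: [0.6628, 0.026, 0.0491]
tool_rot: [[0.043, 0.999, -0.002], [0.999, -0.043, -0.002], [-0.002, -0.002, -1.0]]
ft_force: [-4.9, -6.1, 0.9]
grip_width: 0.013
```

Emit:
{"fn": "arm_command", "kwargs": {"rows": "1 0.5 0 0 0 0 0; 1 0 0 0 0 0 0; 1 0 0 0 0 0 0"}}

```text
time_s: 15.0
position: [0.6628, 0.0261, 0.0492]
tool_rot: [[0.043, 0.999, -0.002], [0.999, -0.043, -0.003], [-0.003, -0.002, -1.0]]
ft_force: [-4.6, -7.5, 1.1]
grip_width: 0.0134
```

Emit:
{"fn": "arm_command", "kwargs": {"rows": "1 0.5 0 0 0 0 0; 1 0 0 0 0 0 0; 1 0 0 0 0 0 0"}}

```text
time_s: 15.25
position: [0.6628, 0.0262, 0.0492]
tool_rot: [[0.044, 0.999, -0.002], [0.999, -0.044, -0.003], [-0.003, -0.002, -1.0]]
ft_force: [-5.6, -9.2, 2.4]
grip_width: 0.0126
```

Emit:
{"fn": "arm_command", "kwargs": {"rows": "1 0.5 0.2 0 0 0 0; 1 0 0 0 0 0 0; 1 0 0 0 0 0 0; 1 0 0 0 0 0 0; 1 0 0 0 0 0 0"}}

```text
time_s: 15.67
position: [0.6628, 0.0262, 0.0492]
tool_rot: [[0.044, 0.999, -0.003], [0.999, -0.044, -0.004], [-0.004, -0.002, -1.0]]
ft_force: [-7.7, -11.7, 1.9]
grip_width: 0.0126
```

The slide is stopped on both edges (fx≈-7.7, fy≈-11.7 N including friction). I release it and lift.

Emit:
{"fn": "arm_command", "kwargs": {"rows": "0.6 0 0 0 0 0 0; 0.6 0 0 0 0 0 0; 0.6 0 0 0 0 0 0; 0.6 0 0 0 0 0 0; 0.6 0 0 0 0 0 0"}}

```text
time_s: 16.08
position: [0.6637, 0.0291, 0.0496]
tool_rot: [[0.043, 0.999, 0.0], [0.999, -0.043, 0.0], [0.0, 0.0, -1.0]]
ft_force: [-0.0, -0.3, -0.3]
grip_width: 0.0341
```

Emit:
{"fn": "arm_command", "kwargs": {"rows": "0.6 0 0 -10 0 0 0; 0.6 0 0 -20 0 0 0; 0.6 0 0 -30 0 0 0; 0.6 0 0 -35 0 0 0; 0.6 0 0 -35 0 0 0"}}

```text
time_s: 16.5
position: [0.6632, 0.029, 0.1818]
tool_rot: [[0.043, 0.999, -0.0], [0.999, -0.043, 0.0], [0.0, -0.0, -1.0]]
ft_force: [1.3, -0.6, -0.1]
grip_width: 0.0339
```

Emit:
{"fn": "arm_command", "kwargs": {"rows": "0.4 -30 -30 -20 0 0 5; 0.4 -35 -35 0 0 0 5; 0.4 0 0 0 0 0 5.1; 0.4 0 0 0 0 0 5.1; 0.4 0 0 0 0 0 0"}}

```text
time_s: 16.92
position: [0.6025, -0.0224, 0.1986]
tool_rot: [[0.389, 0.921, 0.001], [0.921, -0.389, -0.0], [0.0, 0.001, -1.0]]
ft_force: [0.1, 0.4, 0.1]
grip_width: 0.0512
```

```bash
python3 - <<'E'
from h import *
s=readout.observe();Rt=s["tool_rot"];print(s["time_s"],s["position"],s["ft_force"],np.degrees(np.arctan2(Rt[1,1],Rt[0,1])))
m=model("wrist");im=snap("wrist","w6.png")
t=np.radians(-2.42);o=np.array([.6235,.062]);R=np.array([[np.cos(t),-np.sin(t)],[np.sin(t),np.cos(t)]])
def K(th):
    a=np.radians(-64.4)-(th-.15);return np.r_[o+R@(np.array([-57,-2])+139*np.array([np.cos(a),np.sin(a)]))/1e3,.074]
for th in(.85,.95): print(th,K(th),proj(m,K(th)))
a=snap("scene","s6.png")
cv2.imwrite("pics/c6.png",np.hstack([cv2.resize(a[200:350,150:400],(400,300)),cv2.resize(im,(400,300))])[:,:,::-1])
E
```

```text
16.9167 [ 0.60245602 -0.02237797  0.1986379 ] [0.09389799 0.40197955 0.05089849] -22.87478720843495
0.85 [ 0.52599601 -0.07056942  0.074     ] [251.61589793 330.97188795]
0.95 [ 0.51292254 -0.06586479  0.074     ] [233.79787563 331.84608842]
```

View pics/c6.png

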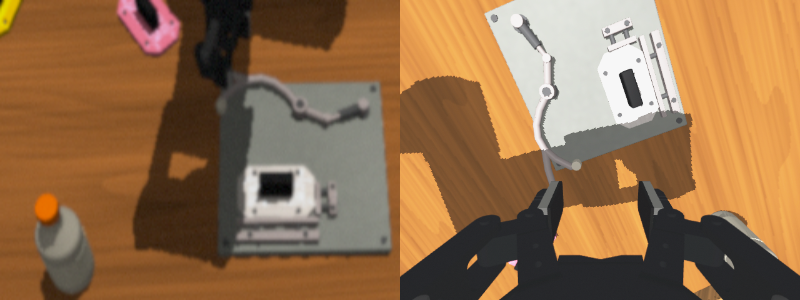

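The slide sits in the corner against both edges, let go (scene crop at (280,195)). The arm is still open. I descend with the fork on the knob at about (0.513, -0.066) and swing it back along the arc.

Emit:
{"fn": "arm_command", "kwargs": {"rows": "0.4 -25 -21.8 0 0 0 0; 0.4 -25 -21.8 0 0 0 0; 0.4 -25 -21.8 0 0 0 0; 0.4 0 0 0 0 0 0"}}

```text
time_s: 17.35
position: [0.5098, -0.067, 0.1975]
tool_rot: [[0.384, 0.923, -0.003], [0.923, -0.384, 0.0], [-0.001, -0.003, -1.0]]
ft_force: [-0.0, -0.8, 0.3]
grip_width: 0.0512
```

Emit:
{"fn": "arm_command", "kwargs": {"rows": "0.4 0 0 34 0 0 0; 0.4 0 0 34 0 0 0; 0.4 0 0 34 0 0 0; 0.4 0 0 33 0 0 0; 0.4 0 0 0 0 0 0"}}

```text
time_s: 17.77
position: [0.5115, -0.065, 0.0576]
tool_rot: [[0.383, 0.924, -0.009], [0.924, -0.383, 0.003], [-0.0, -0.009, -1.0]]
ft_force: [-0.9, -0.1, -0.2]
grip_width: 0.051
```

Emit:
{"fn": "arm_command", "kwargs": {"rows": "0.4 0.2 7.3 0 0 0 -3; 0.4 0.2 7.3 0 0 0 -3; 0.4 0.2 7.3 0 0 0 -3; 0.4 0.2 7.3 0 0 0 -3; 0.4 0.2 7.3 0 0 0 -3"}}

```text
time_s: 18.18
position: [0.5484, -0.0747, 0.0636]
tool_rot: [[0.128, 0.992, -0.003], [0.992, -0.128, 0.001], [0.001, -0.003, -1.0]]
ft_force: [-5.0, 4.7, -1.9]
grip_width: 0.0512
```

Emit:
{"fn": "arm_command", "kwargs": {"rows": "0.4 0.2 7.3 0 0 0 -3; 0.4 0.2 7.3 0 0 0 -3; 0.4 0.2 7.3 0 0 0 -3; 0.4 0.1 4.9 0 0 0 -2; 0.4 0.1 4.9 0 0 0 -2"}}

```text
time_s: 18.6
position: [0.581, -0.0757, 0.064]
tool_rot: [[-0.097, 0.995, 0.0], [0.995, 0.097, 0.0], [0.0, 0.0, -1.0]]
ft_force: [-1.2, 1.1, -0.2]
grip_width: 0.0515
```

Emit:
{"fn": "arm_command", "kwargs": {"rows": "0.4 0.1 4.9 0 0 0 -2; 0.4 0.1 4.9 0 0 0 -2; 0.4 0.1 4.9 0 0 0 -2; 0.4 0.1 4.9 0 0 0 -2; 0.4 0.1 4.9 0 0 0 -2"}}

```text
time_s: 19.02
position: [0.6057, -0.0715, 0.0646]
tool_rot: [[-0.268, 0.963, 0.002], [0.963, 0.268, -0.001], [-0.001, 0.002, -1.0]]
ft_force: [0.1, -0.4, -0.2]
grip_width: 0.0513
```

Emit:
{"fn": "arm_command", "kwargs": {"rows": "0.4 0.1 4.9 0 0 0 -2; 0.4 0.1 4.9 0 0 0 -2; 0.4 0.1 3.6 0 0 0 -1.5; 0.4 0 0 0 0 0 0; 0.4 0 0 0 0 0 0"}}

```text
time_s: 19.43
position: [0.6175, -0.0673, 0.0633]
tool_rot: [[-0.356, 0.934, 0.001], [0.934, 0.356, -0.0], [-0.001, 0.001, -1.0]]
ft_force: [-0.5, -0.5, -0.5]
grip_width: 0.0513
```

```bash
python3 - <<'E'
from h import *
s=readout.observe();print(s["time_s"],s["position"],s["ft_force"])
a=snap("scene","s7.png");b=snap("side","d7.png")
cv2.imwrite("pics/c7.png",np.hstack([cv2.resize(a[200:350,200:400],(400,300)),cv2.resize(b[150:300,230:430],(400,300))])[:,:,::-1])
E
```

```text
19.4333 [ 0.61746774 -0.06731028  0.06333003] [-0.46512376 -0.50640428 -0.45755951]
```

View pics/c7.png

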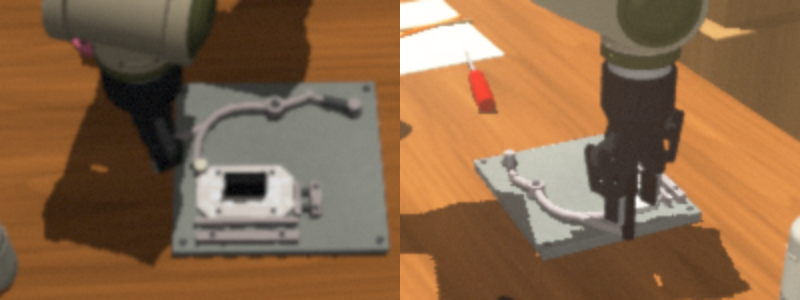

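The nose is at the slide's cut corner and there is no force on the tool. I lift clear and check from the wrist.

Emit:
{"fn": "arm_command", "kwargs": {"rows": "0.4 0 0 -20 0 0 0; 0.4 0 0 -37 0 0 0; 0.4 0 0 -37 0 0 0; 0.4 0 0 -37 0 0 0; 0.4 0 0 -37 0 0 0"}}

```text
time_s: 19.95
position: [0.6165, -0.0674, 0.2325]
tool_rot: [[-0.355, 0.935, -0.0], [0.935, 0.355, 0.0], [0.0, -0.0, -1.0]]
ft_force: [-0.6, 0.3, -0.3]
grip_width: 0.0513
```

Emit:
{"fn": "arm_command", "kwargs": {"rows": "0.4 -40 0 0 0 0 0; 0.4 -40 0 0 0 0 0; 0.4 0 0 0 0 0 0; 0.4 0 0 0 0 0 0; 0.4 0 0 0 0 0 0"}}

```text
time_s: 20.37
position: [0.6452, -0.142, 0.2302]
tool_rot: [[-0.355, 0.935, -0.001], [0.935, 0.355, 0.001], [0.001, -0.001, -1.0]]
ft_force: [-0.2, -0.4, 0.3]
grip_width: 0.0513
```

```bash
python3 - <<'E'
from h import *
s=readout.observe();print(s["time_s"],s["position"],s["ft_force"])
m=model("wrist");im=snap("wrist","w8.png")
t=np.radians(-2.42);o=np.array([.6235,.062]);R=np.array([[np.cos(t),-np.sin(t)],[np.sin(t),np.cos(t)]])
for th in(0,.1,.2,.3):
    a=np.radians(-64.4)-(th-.15);P=np.r_[o+R@(np.array([-57,-2])+139*np.array([np.cos(a),np.sin(a)]))/1e3,.074];print(th,proj(m,P))
u,v=map(int,proj(m,np.r_[o+R@np.array([.025,-.07]),.02]));print(u,v)
c=im[max(v-160,0):v+140,max(u-160,0):u+160]
cv2.imwrite("pics/c8.png",cv2.resize(c,None,fx=1.9,fy=1.9)[:,:,::-1]);print(max(u-160,0),max(v-160,0))
E
```

```text
20.3667 [ 0.64515507 -0.14203075  0.23017701] [-0.18633946 -0.39470958  0.29770072]
0 [353.83331829 118.87464742]
0.1 [335.19340141 121.66116192]
0.2 [316.45824169 122.46713896]
0.3 [297.73044367 121.29203831]
375 70
215 0
```

View pics/c8.png

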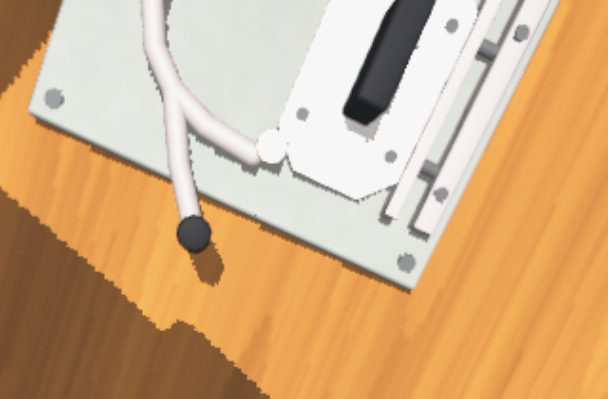

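```bash
python3 - <<'E'
from rig import env
print(env.close_job())
E
```

```text
the job is handed in; nothing more can be done
None
```

The job is handed in, at about 20.4 s of the 72 s allowed; no verdict was reported.

- **Arm opened:** I drew it back along its arc with the fingers straddling the knob. It stayed open by itself after I lifted away.
- **Slide home:** I gripped the aluminium-white slide by its black rib and laid it on the stage. I felt it stop on the long edge, then on the short edge. Tool forces there were about 8 N in x and 12 N in y, bed friction included, and the highest on the long edge earlier was about 13 N.
- **Slide released:** I opened the fingers and lifted away.
- **Arm closed:** I tipped it back and it sprang onto the cut corner.

**Last checks:**
- The last wrist picture puts the knob at a joint angle of about 0.20 rad, inside the expected 0.13–0.25.
- The nose sits on the cut corner, towards its -x end.
- The slide lies flush along the long edge.
- The tool is clear, with under 0.5 N on it.
- I did not touch the bystanders.
- I could not measure the edge and nose contact forces after clamping; I inferred them from the feel and the pictures. No check failed or disagreed beyond 2–3 mm of camera calibration spread.

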